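# Make up a microscopy kit and a specimen kit

### The arm

A 6-joint arm with a two-finger parallel gripper is mounted at the origin on a cart in front of the work surface, level with it; the furniture and walls round the work are solid. World frame = base frame: x ahead of the robot, y to its left, z up, the work surface at z = 0. Lengths are in m, angles in degrees, forces in N, time in s.
With the tool pointing down it reaches from about 0.25 to 0.8 m from the base axis. Payload 3.9 kg.
Tool frame: the origin (TCP) lies on the front face of the gripper's body, between the roots of the fingers; the fingertips stand 73 mm ahead of it and the grasp point (between the pads) lies 54 mm ahead of it; z points along the fingers, y is the line along which they close (so a half turn about z gives the same grasp; the last joint's range is limited). The gripper opens to 85 mm and grips with 20 to 120 N. Pads are 22 mm wide; open, the fingers measure 114 mm over their backs; the gripper's body (76 mm by 85 mm) begins 54 mm behind the grasp point. The pads swing forward as they close: fully open they stand 13 mm farther back than shut.
Start: joints at [-73.224, 14.897, -7.913, 67.191, 0, 90], TCP at [0.152, -0.503, 0.304] pointing down, gripper open.
Joint ranges: [-159.42, 159.42], [-47.68, 98.78], [-73.54, 78.23], [-108.79, 121.32], [-90, 84.71], [-180, 180]. Speed limits (degrees/s): [147.25, 147.25, 180, 180, 180, 180].

### API

Orientations are given as a 3x3 rotation matrix whose columns are the frame's x, y, z axes.
In Python, from workcell import bot gives the robot as it stands.
- The arm moves only by the shell command python3 -m jog 'ROWS' [FORCE]. ROWS is JSON, a list of rows, each an object of numbers: "tx", "ty", "tz": the shift along the tool's x, y, z in mm; "spin": the turn about the tool's z in degrees; "grip": the finger opening in mm, from 0 to 85.4. In form: [{"tx": .., "ty": .., "tz": .., "spin": .., "grip": ..}, ...]. A call has 1 to 8 rows; each row is the pose to reach, as a shift and turn from the pose commanded when the call began, along the tool's axes at that moment; what a row does not reach only later rows make up. A row lasts 1/12 s, in which the tool goes at most 41.7 mm and 7.16 degrees, less where a joint would pass 70% of its speed; a pose out of reach is approached as far as the arm can. A call with a gripper value outside its range is refused whole. The fingers move at their own pace and stop on an object; FORCE is the grip in N (left out, the last holds). Time passes only in rows, so rows that repeat a pose let the fingers close. It gives the time, the measured TCP pose, the force, the opening and the grip force at its end, in the units of the state.
- bot.get_state(): the state, without advancing time (a new reading comes with each control period).
- bot.capture(name): name is "side" or "top" or "wrist"; returns (picture, depth): 384x512x3 uint8, blue, green, red; 384x512 float32, m along the optical axis (not along the pixel's ray), 0 where there is no reading.
- bot.camera_info(name): a dict with "fx", "fy", "cx", "cy" (pixels), "D" ([k1, k2, p1, p2, k3] as OpenCV has them; the pictures are not rectified), "R" (3x3) and "t" (3): a world point X has camera coordinates R X + t; the wrist camera has in their place "hand_eye" (4x4, takes a point from camera to tool coordinates, whose origin is the TCP and whose axes are the flange's). Camera axes: x right, y down, z forward; pixel columns grow to the right and rows downward; lengths in m; the calibration is good to about 2 mm. A picture is of the moment at which its call begins: read the wrist's pose just before it. camera_info takes no time and is no camera call.
- bot.finish_job(): hands the job in; it is judged then, once.
The state is a dict: "time": time; "joint_positions": joint angles; "joint_vel": joint speeds; "tau": joint torques, N m; "eef_pos": TCP position; "eef_rot": TCP orientation; "force": force on the tool from outside, world axes, zero at the start; "wrist_torque": the same for the moment, N m; "gripper_width": finger opening in m; "finger_force": force on a finger pad.
Only numpy, scipy, OpenCV 4.12 (cv2) and the standard library are available. Lean on these libraries where they do the work, as an engineer would, in place of code of your own. Each camera call takes 0.05 s, during which the arm holds its last target. There are 200 camera calls.

### The job

Make up two kits from the stock standing in the row just behind the two coloured trays. On the yellow tray stand the brown bottle with the black cap inside the ring mark and lay the stack of glass slides inside the oblong mark, lengthwise along it; on the green tray stand the small blue cup inside the ring mark and the lidded specimen jar inside the square mark, all upright. Leave the violet bottle with the white cap in that row, which is spare, standing where it is.

Things in the scene. Friction and masses are not known exactly. Their poses are not given: they have to be found in the camera images.
- oil_bottle_mid (a point): Brown dropper bottle with a black cap, upright, 34 mm in diameter and 70 mm high; the round body is about 48 mm high, the cap above it 20 mm in diameter. Loose, 60 g. The point is its centre, half-way up; z of its frame points up as it stands.
- cup_mid (a point): Small blue plastic cup, open side up, round and tapered: 35 mm in diameter at the rim, about 24 mm at the foot, 26 mm high. Loose, 15 g. The point is its centre, half-way up; z of its frame points up as it stands.
- violet_bottle_mid (a point): Violet dropper bottle with a white cap, upright, 34 mm in diameter and 89 mm high; it stands in the row of stock, is spare and stays where it stands. Loose, 60 g. (Another such bottle stands far back on the right as background.) The point is its centre, half-way up; z of its frame points up as it stands.
- jar_mid (a point): Translucent white specimen jar with a lid, upright; body 40 mm, lid 43 mm in diameter, 48 mm high, the lid taking the top 12 mm. Loose, 22 g. The point is its centre, half-way up; z of its frame points up as it stands.
- slides_mid (a point): Stack of clear glass slides, one solid block lying flat: 26 mm (its x) by 76 mm (its y), 9 mm high. Loose, 48 g. The point is its centre, half-way up; z of its frame points up as it stands.
- yellow_tray: Yellow kit tray, fixed to the worktop, 130 mm (its x) by 230 mm (its y), with a rim 5 mm wide that stands 9 mm above the worktop; its floor is 4 mm above the worktop. The origin is the centre of its underside, z up, y along its length. Two marks are drawn in black line on its floor: a ring 50 mm in inner diameter, centred at y = +55 mm, x = 0 of the tray's frame, and an oblong 48 mm (x) by 98 mm (y) inside, centred at y = -55 mm, x = 0.
- green_tray: Green kit tray, fixed to the worktop, 130 mm (its x) by 230 mm (its y), with a rim 5 mm wide that stands 9 mm above the worktop; its floor is 4 mm above the worktop. The origin is the centre of its underside, z up, y along its length. Two marks are drawn in black line on its floor: a ring 50 mm in inner diameter, centred at y = -55 mm, x = 0 of the tray's frame, and a square 60 mm by 60 mm inside, centred at y = +55 mm, x = 0.
There are look-alikes about, which are no part of the job. What is shaped like the part that bears oil_bottle_mid but red or turquoise is not meant.

How it is judged (in metres and radians):
At the end, for the whole second after the job is handed in: Bottle, cup, slides and jar at rest, upright or flat on their tray floors; in tray x and y bottle and cup within 12 mm of ring centres, slides within 14 mm of the oblong's centre and 0.3 rad of its length, jar within 14 mm of the square's centre. The violet spare upright within 30 mm of its start (x of oil_bottle_mid in the frame of yellow_tray between -0.012 and 0.012 m and y of oil_bottle_mid in the frame of yellow_tray between 0.043 and 0.067 m and z of oil_bottle_mid in the frame of yellow_tray between 0.033 and 0.045 m and angle between each of oil_bottle_mid, slides_mid, cup_mid, jar_mid, violet_bottle_mid's own z axis and vertical below 0.1 rad and linear speed of each of oil_bottle, slides, cup, jar below 0.02 m/s and angular speed of each of oil_bottle, slides, cup, jar below 0.2 rad/s and x of slides_mid in the frame of yellow_tray between -0.014 and 0.014 m and y of slides_mid in the frame of yellow_tray between -0.069 and -0.041 m and z of slides_mid in the frame of yellow_tray between 0.0025 and 0.0145 m and angle between the y axis of slides_mid and the y axis of yellow_tray, either way round below 0.3 rad and x of cup_mid in the frame of green_tray between -0.012 and 0.012 m and y of cup_mid in the frame of green_tray between -0.067 and -0.043 m and z of cup_mid in the frame of green_tray between 0.011 and 0.023 m and x of jar_mid in the frame of green_tray between -0.014 and 0.014 m and y of jar_mid in the frame of green_tray between 0.041 and 0.069 m and z of jar_mid in the frame of green_tray between 0.022 and 0.034 m and distance of violet_bottle_mid from where it was at the start of the episode below 0.03 m); the robot touches nothing.
It fails at once if the spare violet bottle is shifted by more than 30 mm or knocked over (distance of violet_bottle_mid from where it was at the start of the episode above 0.03 m or angle between violet_bottle_mid's own z axis and vertical above 0.5 rad).
It also fails if it takes over 104 s, if anything falls off the work surface, if the arm or the gripper's body presses on something with over 40 N, if the wrist force passes 120 N, or if a joint passes its speed limit or range.

## Working session

There is one attempt and no reset: what is moved stays moved. The work goes in short steps, Python scripts to look and compute and a shell command to move; the robot and the scene stay as the last step left them, time stands still between calls to the robot, and variables do not carry over. Pictures are saved under pics/ and viewed, at most 17 in all, crops included, and the job is handed in when it is done.

```bash
mkdir -p pics; ls
python3 - <<'E'
from workcell import bot
import cv2,numpy as np
s=bot.get_state();print(s['time'],s['eef_pos'],np.round(s['eef_rot'],3).tolist())
for n in('top','side'):
    p,d=bot.capture(n);cv2.imwrite(f'pics/{n}0.png',p);np.save(f'pics/{n}0.npy',d)
    i=bot.camera_info(n);print(n,{k:np.round(v,3).tolist() for k,v in i.items()})
print(bot.camera_info('wrist'))
a=cv2.imread('pics/top0.png');cv2.imwrite('pics/top0b.png',cv2.resize(a,(800,600)))
E
```

```text
pics
0.0 [ 0.15135954 -0.50213167  0.30305331] [[0.957, 0.289, -0.001], [0.289, -0.957, 0.002], [0.0, -0.002, -1.0]]
top {'fx': 387.613, 'fy': 387.613, 'cx': 257.857, 'cy': 192.857, 'D': [-0.11, 0.0, 0.0, 0.0, 0.0], 'R': [[-0.023, -0.999, -0.025], [-0.985, 0.027, -0.168], [0.168, 0.021, -0.986]], 't': [0.038, 0.574, 0.892]}
side {'fx': 455.6, 'fy': 455.6, 'cx': 248.649, 'cy': 193.113, 'D': [-0.116, 0.0, 0.0, 0.0, 0.0], 'R': [[-0.997, -0.068, 0.021], [-0.046, 0.391, -0.919], [0.054, -0.918, -0.393]], 't': [0.586, 0.098, 1.079]}
{'fx': 292.56407586563495, 'fy': 292.56407586563495, 'cx': 255.32991923201558, 'cy': 192.7528881377077, 'D': array([0.00734812, 0.        , 0.        , 0.        , 0.        ]), 'hand_eye': array([[ 1.07629361e-03, -9.63801361e-01, -2.66619162e-01,
         6.64308953e-02],
       [ 9.99999398e-01,  9.80810867e-04,  4.91285450e-04,
         7.65999788e-04],
       [-2.11998614e-04, -2.66619530e-01,  9.63801837e-01,
        -6.97880911e-02],
       [ 0.00000000e+00,  0.00000000e+00,  0.00000000e+00,
         1.00000000e+00]])}
```

View pics/top0.png

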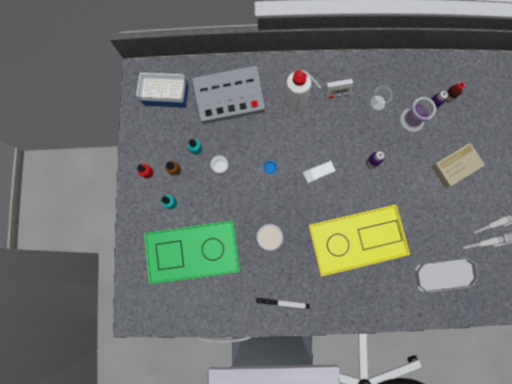

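View pics/side0.png

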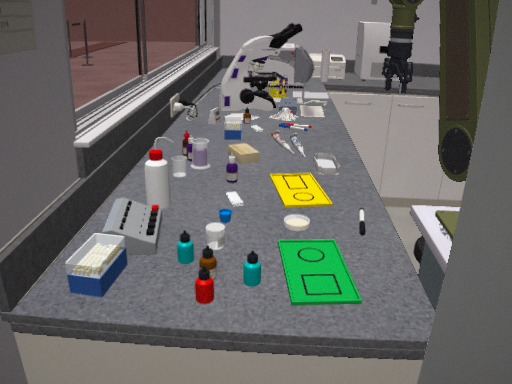

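The top view shows these things, by pixel:
- **Stock row:** brown bottle (173,168), jar (219,164), cup (270,168), slides (319,172) and the violet spare (377,159).
- **Look-alikes:** red bottle (145,171) and turquoise bottles (195,146) and (168,202). Another violet bottle stands in the background at (440,98).
- **Trays:** green at (192,252) and yellow at (360,240).

Only the bottle at (173,168) is brown with a black cap. I'll confirm that in an enlarged crop while I measure.

```bash
cat > h.py <<'E'
import cv2,numpy as np
from workcell import bot
def cam(n,st=None):
    i=bot.camera_info(n);K=np.array([[i['fx'],0,i['cx']],[0,i['fy'],i['cy']],[0,0,1]])
    if n=='wrist':
        st=st or bot.get_state();H=np.array(i['hand_eye']);A=np.array(st['eef_rot'])
        Rcw=A@H[:3,:3];C=A@H[:3,3]+st['eef_pos']
    else: Rcw=np.array(i['R']).T;C=-Rcw@i['t']
    return K,np.array(i['D']),Rcw,C
def ray(c,px,z):
    K,D,R,C=c
    u=cv2.undistortPoints(np.float64(px).reshape(-1,1,2),K,D)[:,0]
    d=np.c_[u,np.ones(len(u))]@R.T
    return C+d*((z-C[2])/d[:,2])[:,None]
def blobs(m,amin=30):
    n,l,s,c=cv2.connectedComponentsWithStats(m.astype('uint8'));return [(s[i,4],c[i],l==i) for i in range(1,n) if s[i,4]>=amin]
def hull_c(m): # centre/corners of min area rect
    cs,_=cv2.findContours(m.astype('uint8'),0,2);return cv2.boxPoints(cv2.minAreaRect(max(cs,key=cv2.contourArea)))
E
python3 - <<'E'
from h import *
p=cv2.imread('pics/top0.png');c=cam('top');h=cv2.cvtColor(p,cv2.COLOR_BGR2HSV);H,S,V=cv2.split(h)
def tray(name,m,sgn):
    b=max(blobs(m),key=lambda b:b[0]);q=ray(c,hull_c(b[2]),.009)[:,:2]
    ctr=q.mean(0);e=[q[1]-q[0],q[2]-q[1]];L=max(e,key=np.linalg.norm);L=L/np.linalg.norm(L);L*=np.sign(L[1])
    print(name,ctr.round(4),'sides',[np.linalg.norm(x).round(4) for x in e],'L',L.round(3),'+55',(ctr+.055*L).round(4),'-55',(ctr-.055*L).round(4))
tray('green',(abs(H.astype(int)-62)<12)&(S>150),1)
tray('yellow',(abs(H.astype(int)-28)<6)&(S>150),1)
for n,px,z in[('brown cap',(173,163),.07),('jar lid',(219,163),.048),('cup rim',(270,167),.026),('slides',(319,172),.009),('violet',(379,155),.089),('turqNE',(195,143),.07),('turqS',(168,199),.07),('red',(144,168),.07)]:
    print(n,ray(c,[px],z)[0,:2].round(3))
t=p[120:220,120:320];s=cv2.imread('pics/side0.png')[200:310,160:360]
cv2.imwrite('pics/c1.png',np.vstack([cv2.resize(t,(560,280),interpolation=2),cv2.resize(s,(560,308),interpolation=2)]))
E
```

```text
green [0.4369 0.1959] sides [np.float64(0.2284), np.float64(0.1262)] L [-0.113  0.994] +55 [0.4308 0.2506] -55 [0.4431 0.1413]
yellow [ 0.4574 -0.2251] sides [np.float64(0.2324), np.float64(0.1307)] L [-0.204  0.979] +55 [ 0.4461 -0.1713] -55 [ 0.4686 -0.279 ]
brown cap [0.651 0.228]
jar lid [0.653 0.118]
cup rim [ 0.644 -0.008]
slides [ 0.632 -0.133]
violet [ 0.651 -0.267]
turqNE [0.699 0.174]
turqS [0.562 0.238]
red [0.641 0.3  ]
```

View pics/c1.png

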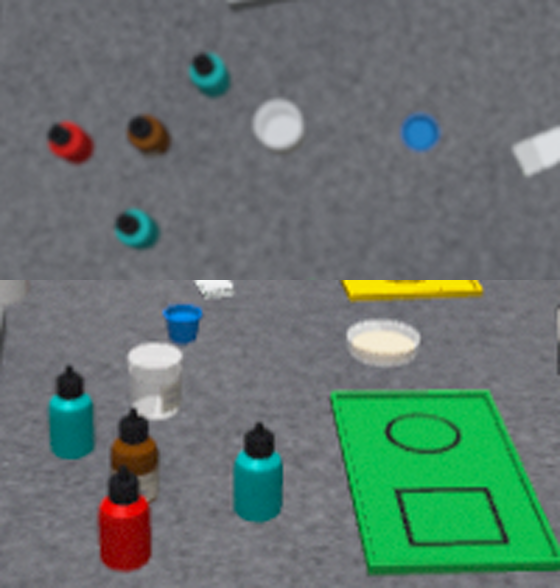

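The crop confirms it. The only brown bottle with a black cap is at top-view pixel (173,167), next to the jar at (219,164). The red bottle and the two turquoise ones stand around it. Next I'll move above the middle for a wrist view of everything.

```bash
python3 -m jog '[{"tx":40,"ty":-31,"spin":6},{"tx":80,"ty":-62,"spin":12},{"tx":120,"ty":-94,"spin":16.8},{"tx":150,"ty":-120,"spin":16.8},{"tx":180,"ty":-145,"spin":16.8},{"tx":210,"ty":-168,"spin":16.8},{"tx":240,"ty":-190,"spin":16.8},{"tx":240,"ty":-190,"spin":16.8}]' 40
python3 -m jog '[{"tx":23,"ty":-33},{"tx":46,"ty":-66},{"tx":70,"ty":-100},{"tx":93,"ty":-133},{"tx":116,"ty":-166},{"tx":140,"ty":-200,"tz":-10},{"tx":158,"ty":-225,"tz":-17},{"tx":175,"ty":-251,"tz":-17}]'
python3 -m jog '[{"tx":0,"grip":60},{"tx":0,"grip":60},{"tx":0,"grip":60}]'
python3 - <<'E'
from h import *
s=bot.get_state();np.set_printoptions(suppress=True,precision=4);print(s['time'],s['eef_pos'],s['eef_rot'])
p,d=bot.capture('wrist');cv2.imwrite('pics/w1.png',p)
E
```

```text
0.1 [ 0.1514 -0.5021  0.3031] [[ 0.9574  0.2887 -0.0005]
 [ 0.2887 -0.9574  0.0018]
 [-0.     -0.0019 -1.    ]]invalid input at $[0]: expected keys tx, ty, tz, spin, grip
invalid input at $[0]: expected keys tx, ty, tz, spin, grip
invalid input at $[0]: expected keys tx, ty, tz, spin, grip
```

View pics/w1.png

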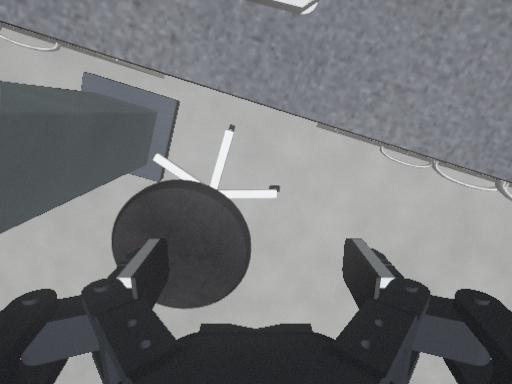

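The jog command rejected the rows because every row needs all five keys, so the arm is still at the start. This view shows only the bench edge and the floor. I'll resend full rows.

```bash
python3 -m jog '[{"tx":240,"ty":-190,"tz":0,"spin":16.8,"grip":60},{"tx":240,"ty":-190,"tz":0,"spin":16.8,"grip":60},{"tx":240,"ty":-190,"tz":0,"spin":16.8,"grip":60},{"tx":240,"ty":-190,"tz":0,"spin":16.8,"grip":60},{"tx":240,"ty":-190,"tz":0,"spin":16.8,"grip":60},{"tx":240,"ty":-190,"tz":0,"spin":16.8,"grip":60},{"tx":240,"ty":-190,"tz":0,"spin":16.8,"grip":60},{"tx":240,"ty":-190,"tz":0,"spin":16.8,"grip":60}]' 40
python3 -m jog '[{"tx":175,"ty":-251,"tz":-17,"spin":0,"grip":60},{"tx":175,"ty":-251,"tz":-17,"spin":0,"grip":60},{"tx":175,"ty":-251,"tz":-17,"spin":0,"grip":60},{"tx":175,"ty":-251,"tz":-17,"spin":0,"grip":60},{"tx":175,"ty":-251,"tz":-17,"spin":0,"grip":60},{"tx":175,"ty":-251,"tz":-17,"spin":0,"grip":60},{"tx":175,"ty":-251,"tz":-17,"spin":0,"grip":60},{"tx":175,"ty":-251,"tz":-17,"spin":0,"grip":60}]'
python3 -m jog '[{"tx":0,"ty":0,"tz":0,"spin":0,"grip":60},{"tx":0,"ty":0,"tz":0,"spin":0,"grip":60},{"tx":0,"ty":0,"tz":0,"spin":0,"grip":60}]'
python3 - <<'E'
from h import *
s=bot.get_state();np.set_printoptions(suppress=True,precision=4);print(s['time'],s['eef_pos'],s['eef_rot'])
p,d=bot.capture('wrist');cv2.imwrite('pics/w1.png',p);np.save('pics/w1s.npy',np.c_[np.array(s['eef_rot']),s['eef_pos']])
E
```

```text
time: 0.82
eef_pos: [0.3277, -0.248, 0.3038]
eef_rot: [[1.0, 0.003, 0.001], [0.003, -1.0, 0.002], [0.001, -0.002, -1.0]]
force: [-0.2, -1.2, 0.3]
gripper_width: 0.0601
finger_force: 0.0
time: 1.48
eef_pos: [0.5044, 0.0035, 0.3208]
eef_rot: [[1.0, 0.006, 0.002], [0.006, -1.0, 0.002], [0.002, -0.002, -1.0]]
force: [0.7, -0.3, -0.1]
gripper_width: 0.0599
finger_force: 0.0
time: 1.73
eef_pos: [0.5007, -0.0013, 0.3205]
eef_rot: [[1.0, -0.001, -0.002], [-0.001, -1.0, -0.001], [-0.002, 0.001, -1.0]]
force: [-0.1, -0.0, -0.3]
gripper_width: 0.0599
finger_force: 0.0
1.7333 [ 0.5007 -0.0013  0.3205] [[ 1.     -0.0015 -0.0017]
 [-0.0015 -1.     -0.0006]
 [-0.0017  0.0006 -1.    ]]
```

View pics/w1.png

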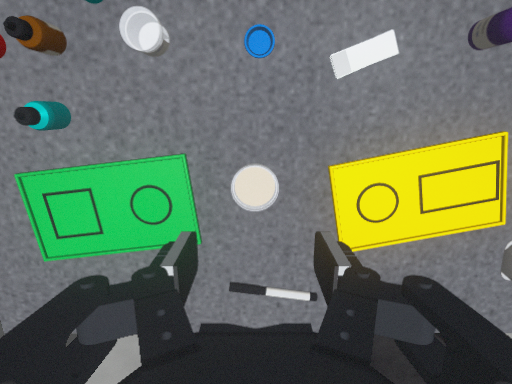

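The wrist view shows all the stock and both trays. The row runs brown (35,33), jar (144,28), cup (259,41), slides (365,54), violet (490,30). On the yellow tray the ring is at (378,203) and the oblong at (459,188). On the green tray the square is at (73,213) and the ring at (151,205). The dish at (255,187) and the pen are in between. Now I'll measure the marks and the stock.

Run:
```python
from h import *
np.set_printoptions(suppress=True,precision=4)
p=cv2.imread('pics/w1.png');S=np.load('pics/w1s.npy');c=cam('wrist',{'eef_rot':S[:,:3],'eef_pos':S[:,3]})
H,Sa,V=[x.astype(int) for x in cv2.split(cv2.cvtColor(p,cv2.COLOR_BGR2HSV))]
def marks(name,x0,x1,y0,y1,hlo,hhi):
    col=((H>hlo)&(H<hhi)&(Sa>120)&(V>110)).astype('uint8')
    cs,hier=cv2.findContours(col,cv2.RETR_CCOMP,cv2.CHAIN_APPROX_NONE)
    for q,hh in zip(cs,hier[0]):
        if hh[3]>=0 and cv2.contourArea(q)>500:   # holes = mark outlines
            w=ray(c,q[:,0],.004)[:,:2].astype('float32')*1000
            r=cv2.minAreaRect(w);print(name,'mark',np.round(r[0],1),np.round(r[1],1),round(r[2],1))
    q=max(cs,key=cv2.contourArea)
marks('green',0,0,0,0,50,75);marks('yellow',0,0,0,0,20,35)
for n,m,z in[('cup',(H>95)&(H<120)&(Sa>150),.026),('slides',(V>150)&(Sa<40),.009)]:
    for a,ce,mm in blobs(m,200):
        if ce[1]<110 and ce[0]>200:
            cs,_=cv2.findContours(mm.astype('uint8'),0,1);w=ray(c,cs[0][:,0],z)[:,:2].astype('float32')*1000
            r=cv2.minAreaRect(w);print(n,a,ce.round(),np.round(r[0],1),np.round(r[1],1),round(r[2],1), 'circ',np.round(np.hstack(cv2.minEnclosingCircle(w)),1))
```

```text
green mark [429.7 251.5] [70.  69.9] 6.7
green mark [442.7 142.5] [57.4 58.8] 44.4
yellow mark [ 466.9 -279.1] [ 57.3 106.8] 11.9
cup 811 [259.  41.] [643.9  -6.8] [33.9 33.6] 90.0 circ [643.7  -6.8  17.2]
slides 1760 [364.  54.] [ 633.1 -132. ] [29.5 79.5] 21.6 circ [ 633.2 -131.9   41.3]
```

```bash
python3 -m jog '[{"tx":133,"ty":131,"tz":150,"spin":57,"grip":45},{"tx":133,"ty":131,"tz":150,"spin":57,"grip":45},{"tx":133,"ty":131,"tz":150,"spin":57,"grip":45},{"tx":133,"ty":131,"tz":150,"spin":57,"grip":45},{"tx":133,"ty":131,"tz":150,"spin":57,"grip":45},{"tx":133,"ty":131,"tz":150,"spin":57,"grip":45},{"tx":133,"ty":131,"tz":150,"spin":57,"grip":45},{"tx":133,"ty":131,"tz":150,"spin":57,"grip":45}]' 40
python3 -m jog '[{"tx":0,"ty":0,"tz":20,"spin":6,"grip":45},{"tx":0,"ty":0,"tz":20,"spin":11.4,"grip":45},{"tx":0,"ty":0,"tz":20,"spin":11.4,"grip":45},{"tx":0,"ty":0,"tz":20,"spin":11.4,"grip":45}]'
python3 - <<'E'
from h import *
s=bot.get_state();np.set_printoptions(suppress=True,precision=4);print(s['joint_positions'],s['eef_pos'],s['eef_rot'])
p,d=bot.capture('wrist');cv2.imwrite('pics/w2.png',p);c=cam('wrist',s)
H,Sa,V=[x.astype(int) for x in cv2.split(cv2.cvtColor(p,cv2.COLOR_BGR2HSV))]
for a,ce,mm in blobs((V>140)&(Sa<40),800):
    cs,_=cv2.findContours(mm.astype('uint8'),0,1);w=ray(c,cs[0][:,0],.009)[:,:2].astype('float32')*1000
    r=cv2.minAreaRect(w);print(a,ce.round(),np.round(r[0],1),np.round(r[1],1),round(r[2],1))
E
```

```text
time: 2.45
eef_pos: [0.5833, -0.2407, 0.1712]
eef_rot: [[0.898, -0.437, 0.045], [-0.439, -0.885, 0.158], [-0.029, -0.162, -0.986]]
force: [-0.2, -0.0, 0.1]
gripper_width: 0.0451
finger_force: 0.0
time: 2.78
eef_pos: [0.5491, -0.2945, 0.1526]
eef_rot: [[0.841, -0.538, 0.055], [-0.538, -0.82, 0.196], [-0.06, -0.194, -0.979]]
force: [-0.3, -0.1, 0.6]
gripper_width: 0.045
finger_force: 0.0
[-32.6427  31.7978  -5.2835  56.377   11.2097 179.9626] [ 0.5491 -0.2945  0.1526] [[ 0.8409 -0.5384  0.055 ]
 [-0.5379 -0.82    0.1956]
 [-0.0602 -0.1941 -0.9791]]
1211 [136.  79.] [ 680.2 -241. ] [27.8 32.9] 13.0
2792 [ 87. 196.] [ 631.9 -136.4] [32.9 84.3] 20.3
```

View pics/w2.png

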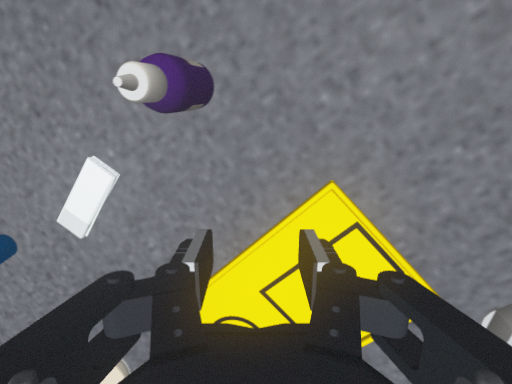

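The view shows the violet spare at (165,82), the slides at (87,196) and the yellow tray. Joint 6 hit its 180° limit, so the arm drifted and tilted. I'll spin back the other way and check that the tilt clears.

```bash
python3 -m jog '[{"tx":0,"ty":0,"tz":-60,"spin":-7,"grip":45},{"tx":0,"ty":0,"tz":-60,"spin":-14,"grip":45},{"tx":0,"ty":0,"tz":-60,"spin":-21,"grip":45},{"tx":0,"ty":0,"tz":-60,"spin":-28,"grip":45},{"tx":0,"ty":0,"tz":-60,"spin":-35,"grip":45},{"tx":0,"ty":0,"tz":-60,"spin":-42,"grip":45},{"tx":0,"ty":0,"tz":-60,"spin":-49,"grip":45},{"tx":0,"ty":0,"tz":-60,"spin":-49,"grip":45}]'; python3 -c "
from workcell import bot
print(bot.get_state()['joint_positions'])"
```

```text
time: 3.5
eef_pos: [0.5485, -0.3029, 0.2126]
eef_rot: [[0.955, 0.29, 0.056], [0.274, -0.942, 0.195], [0.11, -0.171, -0.979]]
force: [-0.2, -0.8, 0.3]
gripper_width: 0.045
finger_force: 0.0
[-33.31822586  29.65603357   0.47171135  64.33015825  11.20314391
 129.78465127]
```

Since tool heading = J1 + 180° − J6, the pose I started from was already at the limit. Turning counter-clockwise is free. The remaining tilt is J5 = 11°. Pushing J6 to its other end should undo it by symmetry, so I'll unwind there at height.

```bash
python3 -m jog '[{"tx":0,"ty":0,"tz":-40,"spin":-56,"grip":45},{"tx":0,"ty":0,"tz":-40,"spin":-56,"grip":45},{"tx":0,"ty":0,"tz":-40,"spin":-56,"grip":45},{"tx":0,"ty":0,"tz":-40,"spin":-56,"grip":45},{"tx":0,"ty":0,"tz":-40,"spin":-56,"grip":45},{"tx":0,"ty":0,"tz":-40,"spin":-56,"grip":45},{"tx":0,"ty":0,"tz":-40,"spin":-56,"grip":45},{"tx":0,"ty":0,"tz":-40,"spin":-56,"grip":45}]' | head -1
for i in 1 2 3 4; do python3 -m jog '[{"tx":0,"ty":0,"tz":0,"spin":-56,"grip":45},{"tx":0,"ty":0,"tz":0,"spin":-56,"grip":45},{"tx":0,"ty":0,"tz":0,"spin":-56,"grip":45},{"tx":0,"ty":0,"tz":0,"spin":-56,"grip":45},{"tx":0,"ty":0,"tz":0,"spin":-56,"grip":45},{"tx":0,"ty":0,"tz":0,"spin":-56,"grip":45},{"tx":0,"ty":0,"tz":0,"spin":-56,"grip":45},{"tx":0,"ty":0,"tz":0,"spin":-56,"grip":45}]' |head -1; done
cat > st.py <<'E'
from workcell import bot
import numpy as np
np.set_printoptions(suppress=True,precision=4)
s=bot.get_state();R=np.array(s['eef_rot'])
print('t',round(s['time'],2),'J',np.round(s['joint_positions'],1),'pos',np.round(s['eef_pos'],4),'zax',R[:,2].round(3),'alpha',np.degrees(np.arctan2(R[1,0],R[0,0])).round(1),'w',s['gripper_width'],'ff',s['finger_force'],'F',np.round(s['force'],1))
E
python3 st.py
```

```text
time: 4.17
time: 4.83
time: 5.5
time: 6.17
time: 6.83
t 6.83 J [ -34.    28.7    4.8   69.8   11.2 -150.9] pos [ 0.5461 -0.3109  0.2513] zax [ 0.056  0.196 -0.979] alpha -62.8 w 0.04500654414769135 ff 0.0 F [ 0.7  1.  -0.2]
```

```bash
python3 -m jog '[{"tx":0,"ty":0,"tz":0,"spin":-50,"grip":45},{"tx":0,"ty":0,"tz":0,"spin":-50,"grip":45},{"tx":0,"ty":0,"tz":0,"spin":-50,"grip":45},{"tx":0,"ty":0,"tz":0,"spin":-50,"grip":45},{"tx":0,"ty":0,"tz":0,"spin":-50,"grip":45},{"tx":0,"ty":0,"tz":0,"spin":-50,"grip":45},{"tx":0,"ty":0,"tz":0,"spin":-50,"grip":45},{"tx":0,"ty":0,"tz":0,"spin":-50,"grip":45}]' | head -1
python3 st.py
```

```text
time: 7.5
t 7.5 J [ -25.2   26.4    1.6   65.4    7.1 -179.7] pos [ 0.5795 -0.2391  0.252 ] zax [ 0.048  0.114 -0.992] alpha -25.5 w 0.045016122585786 ff 0.0 F [ 0.4 -0.2 -0.7]
```

The tilt is dropping as expected (J5 went from 11.2° to 7.1°). I'll push a bit more.

```bash
python3 -m jog '[{"tx":0,"ty":0,"tz":0,"spin":-28,"grip":45},{"tx":0,"ty":0,"tz":0,"spin":-28,"grip":45},{"tx":0,"ty":0,"tz":0,"spin":-28,"grip":45},{"tx":0,"ty":0,"tz":0,"spin":-28,"grip":45}]' | head -1
python3 st.py
```

```text
time: 7.83
t 7.83 J [ -15.6   24.8   -0.9   62.5    1.3 -179.7] pos [ 0.6015 -0.1624  0.2521] zax [ 0.036  0.013 -0.999] alpha -15.9 w 0.044638620375494195 ff 0.0 F [ 0.2 -0.7 -0.7]
```

```bash
python3 -m jog '[{"tx":0,"ty":0,"tz":0,"spin":-3,"grip":45},{"tx":0,"ty":0,"tz":0,"spin":0,"grip":45},{"tx":0,"ty":0,"tz":0,"spin":0,"grip":45}]' | head -1
python3 st.py
```

```text
time: 8.08
t 8.08 J [ -15.8   24.8   -0.9   62.6    1.3 -179.8] pos [ 0.601 -0.164  0.252] zax [ 0.035  0.013 -0.999] alpha -16.0 w 0.04471300720681454 ff 0.0 F [ 0.4 -0.3 -0.4]
```

J5 is back near zero and only about 2° of tilt remains, which is tolerable. I'll add a helper that works out the shift in tool axes that brings the grasp point to a target, allowing for the tilt.

```bash
cat > go.py <<'E'
# go.py X Y Ztcp alpha (mm,deg): shift so that the grasp point (54 mm ahead) is over X,Y, and TCP height Z
import sys,numpy as np
from workcell import bot
X,Y,Z,al=map(float,sys.argv[1:]);s=bot.get_state();R=np.array(s['eef_rot']);z=R[:,2]
T=np.array([X,Y,Z])-np.array([54*z[0],54*z[1],0]);d=R.T@(T-1000*np.array(s['eef_pos']))
a=np.degrees(np.arctan2(R[1,0],R[0,0]));sp=(a-al+180)%360-180
print('tx ty tz',d.round(1),'spin',round(sp,1),'len',np.linalg.norm(d).round(),'J6 %.0f'%s['joint_positions'][5])
E
python3 go.py 633 -133 150 -68.4; python3 go.py 633 -133 76 -68.4
```

```text
tx ty tz [ 17.4 -35.1 103.4] spin 52.4 len 111.0 J6 -180
tx ty tz [ 15.2 -33.4 177.4] spin 52.4 len 181.0 J6 -180
```

```bash
python3 -m jog '[{"tx":17.4,"ty":-35,"tz":103,"spin":52.4,"grip":45},{"tx":17.4,"ty":-35,"tz":103,"spin":52.4,"grip":45},{"tx":17.4,"ty":-35,"tz":103,"spin":52.4,"grip":45},{"tx":17.4,"ty":-35,"tz":103,"spin":52.4,"grip":45},{"tx":17.4,"ty":-35,"tz":103,"spin":52.4,"grip":45},{"tx":17.4,"ty":-35,"tz":103,"spin":52.4,"grip":45},{"tx":17.4,"ty":-35,"tz":103,"spin":52.4,"grip":45},{"tx":17.4,"ty":-35,"tz":103,"spin":52.4,"grip":45}]' | head -1
python3 -m jog '[{"tx":0,"ty":0,"tz":0,"spin":0,"grip":45},{"tx":0,"ty":0,"tz":0,"spin":0,"grip":45}]' |head -1
python3 st.py; python3 go.py 633 -133 76 -68.4
python3 - <<'E'
from h import *
p,d=bot.capture('wrist');cv2.imwrite('pics/w3.png',p)
E
```

```text
time: 8.75
time: 8.92
t 8.92 J [ -12.5   30.8   -6.7   50.7    1.2 -124.2] pos [ 0.6309 -0.1341  0.15  ] zax [ 0.035  0.014 -0.999] alpha -68.3 w 0.044857369828025045 ff 0.0 F [ 0.1  0.4 -0.6]
tx ty tz [-0.2  2.5 74. ] spin 0.1 len 74.0 J6 -124
```

View pics/w3.png

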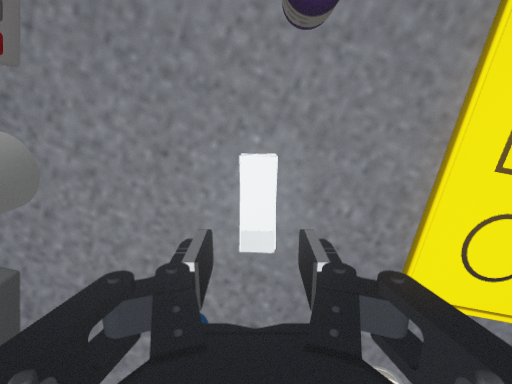

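The slides at (258,203) are lined up and centred between the fingers, and the violet spare is well clear at (310,8). I'll descend, grip and lift.

```bash
python3 -m jog '[{"tx":0,"ty":1,"tz":30,"spin":0,"grip":45},{"tx":0,"ty":2,"tz":55,"spin":0,"grip":45},{"tx":0,"ty":2.5,"tz":68,"spin":0,"grip":45},{"tx":0,"ty":2.5,"tz":74,"spin":0,"grip":45},{"tx":0,"ty":2.5,"tz":74,"spin":0,"grip":45},{"tx":0,"ty":2.5,"tz":74,"spin":0,"grip":22},{"tx":0,"ty":2.5,"tz":74,"spin":0,"grip":22},{"tx":0,"ty":2.5,"tz":74,"spin":0,"grip":22}]' 40
python3 -m jog '[{"tx":0,"ty":0,"tz":0,"spin":0,"grip":20},{"tx":0,"ty":0,"tz":0,"spin":0,"grip":20},{"tx":0,"ty":0,"tz":0,"spin":0,"grip":20}]' 40
python3 st.py; python3 go.py 467.5 -279 150 -78.2
```

```text
time: 9.63
eef_pos: [0.6321, -0.1343, 0.0772]
eef_rot: [[0.37, -0.928, 0.037], [-0.929, -0.37, 0.014], [0.001, -0.04, -0.999]]
force: [-0.8, 0.4, -0.5]
gripper_width: 0.0243
finger_force: 39.2
time: 9.88
eef_pos: [0.632, -0.1342, 0.077]
eef_rot: [[0.37, -0.928, 0.037], [-0.929, -0.37, 0.014], [0.001, -0.04, -0.999]]
force: [0.8, 0.2, 7.2]
gripper_width: 0.0244
finger_force: 39.9
t 9.88 J [ -12.5   34.9  -11.6   41.6    1.2 -124.2] pos [ 0.632  -0.1342  0.077 ] zax [ 0.037  0.014 -0.999] alpha -68.3 w 0.024361119003668007 ff 39.91387903690338 F [0.8 0.2 7.2]
tx ty tz [ 73.6 205.4 -81.2] spin 9.9 len 233.0 J6 -124
```

```bash
python3 -m jog '[{"tx":0,"ty":-2,"tz":-40,"spin":0,"grip":20},{"tx":74,"ty":205,"tz":-81,"spin":9.9,"grip":20},{"tx":74,"ty":205,"tz":-81,"spin":9.9,"grip":20},{"tx":74,"ty":205,"tz":-81,"spin":9.9,"grip":20},{"tx":74,"ty":205,"tz":-81,"spin":9.9,"grip":20},{"tx":74,"ty":205,"tz":-81,"spin":9.9,"grip":20},{"tx":74,"ty":205,"tz":-81,"spin":9.9,"grip":20},{"tx":74,"ty":205,"tz":-81,"spin":9.9,"grip":20}]' |head -1
python3 -m jog '[{"tx":0,"ty":0,"tz":0,"spin":0,"grip":20},{"tx":0,"ty":0,"tz":0,"spin":0,"grip":20},{"tx":0,"ty":0,"tz":0,"spin":0,"grip":20}]' |head -1
python3 st.py; python3 go.py 467.5 -279 82 -78.2
```

```text
time: 10.55
time: 10.8
t 10.8 J [ -31.7   22.4  -21.8   44.6    1.8 -133.6] pos [ 0.4662 -0.279   0.1486] zax [ 0.035  0.015 -0.999] alpha -78.1 w 0.024090879080849635 ff 39.61256896611303 F [0.6 0.3 0.2]
tx ty tz [ 1.1  3.1 66.5] spin 0.1 len 67.0 J6 -134
```

```bash
python3 -m jog '[{"tx":0,"ty":1.5,"tz":35,"spin":0,"grip":20},{"tx":1,"ty":3,"tz":56,"spin":0,"grip":20},{"tx":1,"ty":3,"tz":64,"spin":0,"grip":20},{"tx":1,"ty":3,"tz":66.5,"spin":0,"grip":20},{"tx":1,"ty":3,"tz":66.5,"spin":0,"grip":20},{"tx":1,"ty":3,"tz":66.5,"spin":0,"grip":20},{"tx":1,"ty":3,"tz":66.5,"spin":0,"grip":38},{"tx":1,"ty":3,"tz":66.5,"spin":0,"grip":40}]'
python3 -m jog '[{"tx":0,"ty":0,"tz":0,"spin":0,"grip":42},{"tx":0,"ty":0,"tz":0,"spin":0,"grip":42},{"tx":0,"ty":0,"tz":-20,"spin":0,"grip":42},{"tx":0,"ty":0,"tz":-60,"spin":0,"grip":50},{"tx":0,"ty":0,"tz":-100,"spin":0,"grip":60},{"tx":0,"ty":0,"tz":-130,"spin":0,"grip":60},{"tx":0,"ty":0,"tz":-130,"spin":0,"grip":60}]' |head -1
python3 st.py; python3 go.py 643.5 -7 170 -68
python3 - <<'E'
from h import *
s=bot.get_state();c=cam('wrist',s);p,d=bot.capture('wrist');cv2.imwrite('pics/w4.png',p)
E
```

```text
time: 11.47
eef_pos: [0.4658, -0.2805, 0.0829]
eef_rot: [[0.205, -0.978, 0.036], [-0.979, -0.205, 0.014], [-0.006, -0.038, -0.999]]
force: [-0.4, -1.2, -0.2]
gripper_width: 0.0401
finger_force: 0.0
time: 12.05
t 12.05 J [ -32.3   18.4  -16.1   53.5    1.8 -134.1] pos [ 0.4635 -0.2845  0.2191] zax [ 0.045  0.008 -0.999] alpha -78.2 w 0.059955488157904704 ff 0.0 F [ 1.2 -0.3  0.8]
tx ty tz [-234.9 -228.1   59.2] spin -10.2 len 333.0 J6 -134
```

View pics/w4.png

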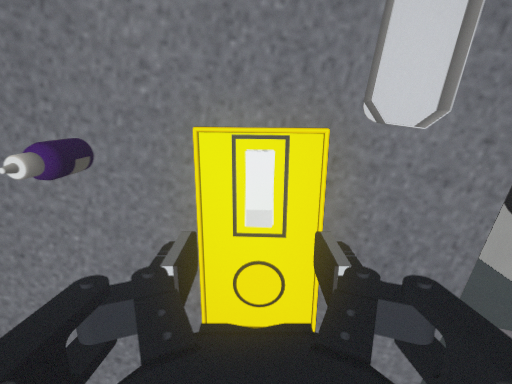

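The slides lie centred in the oblong at (260,188) and lengthwise along it. The ring is at (258,284) and the violet spare stands untouched. Next is the cup.

```bash
python3 -m jog '[{"tx":-225,"ty":-218,"tz":50,"spin":-10,"grip":60},{"tx":-225,"ty":-218,"tz":50,"spin":-10,"grip":60},{"tx":-225,"ty":-218,"tz":50,"spin":-10,"grip":60},{"tx":-225,"ty":-218,"tz":50,"spin":-10,"grip":60},{"tx":-225,"ty":-218,"tz":50,"spin":-10,"grip":60},{"tx":-225,"ty":-218,"tz":50,"spin":-10,"grip":60},{"tx":-225,"ty":-218,"tz":50,"spin":-10,"grip":60},{"tx":-225,"ty":-218,"tz":50,"spin":-10,"grip":60}]' 20 |head -1
python3 -m jog '[{"tx":0,"ty":0,"tz":0,"spin":0,"grip":60},{"tx":0,"ty":0,"tz":0,"spin":0,"grip":60},{"tx":0,"ty":0,"tz":0,"spin":0,"grip":60}]' |head -1
python3 st.py
python3 - <<'E'
from h import *
s=bot.get_state();c=cam('wrist',s);p,d=bot.capture('wrist');cv2.imwrite('pics/w5.png',p)
H,Sa,V=[x.astype(int) for x in cv2.split(cv2.cvtColor(p,cv2.COLOR_BGR2HSV))]
for a,ce,mm in blobs((H>95)&(H<120)&(Sa>150),300):
    cs,_=cv2.findContours(mm.astype('uint8'),0,1);w=ray(c,cs[0][:,0],.026)[:,:2].astype('float32')*1000
    print(a,ce.round(),np.round(np.hstack(cv2.minEnclosingCircle(w)),1))
E
python3 go.py 643.5 -7 78 -68
```

```text
time: 12.77
time: 13.02
t 13.02 J [  -1.9   28.4   -7.7   52.1    0.9 -113.7] pos [ 0.6281 -0.017   0.1705] zax [ 0.031  0.014 -0.999] alpha -68.2 w 0.06027031560454898 ff 0.0 F [ 0.1 -1.2  0.4]
1477 [237. 207.] [644.1  -7.7  17.4]
tx ty tz [ -3.9 -13.1  93.4] spin -0.2 len 94.0 J6 -114
```

```bash
python3 -m jog '[{"tx":-4,"ty":-13,"tz":30,"spin":0,"grip":60},{"tx":-4,"ty":-13,"tz":60,"spin":0,"grip":60},{"tx":-4,"ty":-13.5,"tz":80,"spin":0,"grip":60},{"tx":-4,"ty":-13.5,"tz":90,"spin":0,"grip":60},{"tx":-4,"ty":-13.5,"tz":93,"spin":0,"grip":60},{"tx":-4,"ty":-13.5,"tz":93,"spin":0,"grip":60},{"tx":-4,"ty":-13.5,"tz":93,"spin":0,"grip":40},{"tx":-4,"ty":-13.5,"tz":93,"spin":0,"grip":30}]' 20 |head -1
python3 -m jog '[{"tx":0,"ty":0,"tz":0,"spin":0,"grip":28},{"tx":0,"ty":0,"tz":0,"spin":0,"grip":28},{"tx":0,"ty":0,"tz":0,"spin":0,"grip":28},{"tx":0,"ty":0,"tz":0,"spin":0,"grip":28}]' 20 |head -1
python3 st.py; python3 go.py 443 142 150 -68
```

```text
time: 13.73
time: 14.07
t 14.07 J [  -0.9   34.4  -11.9   41.6    0.8 -112.7] pos [ 0.6446 -0.007   0.0813] zax [ 0.038  0.014 -0.999] alpha -68.2 w 0.03230371791720997 ff 19.75007629560423 F [-1.7 -0.9  7.6]
tx ty tz [-213.2  131.1  -74.3] spin -0.2 len 261.0 J6 -113
```

```bash
python3 -m jog '[{"tx":0,"ty":-2,"tz":-30,"spin":0,"grip":28},{"tx":0,"ty":-2,"tz":-70,"spin":0,"grip":28},{"tx":-213,"ty":131,"tz":-74,"spin":0,"grip":28},{"tx":-213,"ty":131,"tz":-74,"spin":0,"grip":28},{"tx":-213,"ty":131,"tz":-74,"spin":0,"grip":28},{"tx":-213,"ty":131,"tz":-74,"spin":0,"grip":28},{"tx":-213,"ty":131,"tz":-74,"spin":0,"grip":28},{"tx":-213,"ty":131,"tz":-74,"spin":0,"grip":28}]' 20 |head -1
python3 -m jog '[{"tx":0,"ty":0,"tz":0,"spin":0,"grip":28},{"tx":0,"ty":0,"tz":0,"spin":0,"grip":28},{"tx":0,"ty":0,"tz":0,"spin":0,"grip":28}]' 20 |head -1
python3 st.py; python3 go.py 443 142 84 -68
python3 - <<'E'
from h import *
p,d=bot.capture('wrist');cv2.imwrite('pics/w6.png',p)
E
```

```text
time: 14.73
time: 14.98
t 14.98 J [ 17.6  15.1 -33.3  39.4   0.2 -94.3] pos [0.442  0.1411 0.1493] zax [ 0.037  0.015 -0.999] alpha -68.1 w 0.03208391888477603 ff 20.024295655675814 F [ 0.4  0.1 -1.1]
tx ty tz [-0.4  3.5 65.2] spin -0.1 len 65.0 J6 -94
```

View pics/w6.png

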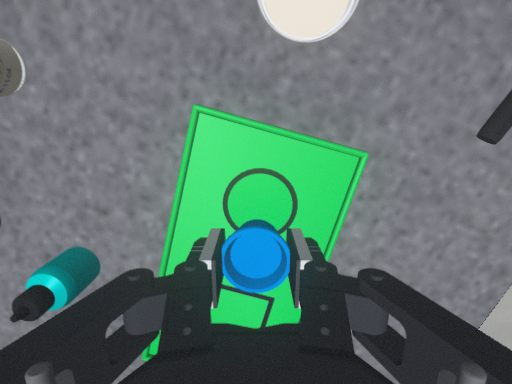

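The cup is held upright between the pads at (256,257), with the ring behind it at (260,204). I'll lower and release it.

```bash
python3 -m jog '[{"tx":0,"ty":1.5,"tz":30,"spin":0,"grip":28},{"tx":0,"ty":3,"tz":50,"spin":0,"grip":28},{"tx":0,"ty":3.3,"tz":60,"spin":0,"grip":28},{"tx":0,"ty":3.3,"tz":63,"spin":0,"grip":28},{"tx":0,"ty":3.3,"tz":64,"spin":0,"grip":28},{"tx":0,"ty":3.3,"tz":64,"spin":0,"grip":28},{"tx":0,"ty":3.3,"tz":64,"spin":0,"grip":28}]' 20
python3 -m jog '[{"tx":0,"ty":0,"tz":0,"spin":0,"grip":45},{"tx":0,"ty":0,"tz":0,"spin":0,"grip":52},{"tx":0,"ty":0,"tz":0,"spin":0,"grip":56},{"tx":0,"ty":0,"tz":-20,"spin":0,"grip":56},{"tx":0,"ty":0,"tz":-60,"spin":0,"grip":56},{"tx":0,"ty":0,"tz":-100,"spin":0,"grip":56},{"tx":0,"ty":0,"tz":-130,"spin":0,"grip":66},{"tx":0,"ty":0,"tz":-130,"spin":0,"grip":66}]' 20 |head -1
python3 - <<'E'
from h import *
s=bot.get_state();c=cam('wrist',s);p,d=bot.capture('wrist');cv2.imwrite('pics/w7.png',p)
H,Sa,V=[x.astype(int) for x in cv2.split(cv2.cvtColor(p,cv2.COLOR_BGR2HSV))]
for a,ce,mm in blobs((H>95)&(H<120)&(Sa>150),300):
    cs,_=cv2.findContours(mm.astype('uint8'),0,1);w=ray(c,cs[0][:,0],.030)[:,:2].astype('float32')*1000
    print(a,ce.round(),np.round(np.hstack(cv2.minEnclosingCircle(w)),1))
E
python3 st.py; python3 go.py 652 118 170 -68
```

```text
time: 15.62
eef_pos: [0.442, 0.1398, 0.0848]
eef_rot: [[0.37, -0.928, 0.036], [-0.929, -0.369, 0.015], [-0.0, -0.039, -0.999]]
force: [0.1, -0.1, -0.6]
gripper_width: 0.0326
finger_force: 20.1
time: 16.28
1031 [260. 188.] [442.9 140.1  17. ]
t 16.33 J [ 17.5  10.3 -27.7  49.4   0.2 -94.3] pos [0.4384 0.1393 0.2181] zax [ 0.042  0.017 -0.999] alpha -68.2 w 0.06600206353566616 ff 0.0 F [ 0.8 -0.6  0.1]
tx ty tz [  99.1 -185.5   56.6] spin -0.2 len 218.0 J6 -94
```

View pics/w7.png

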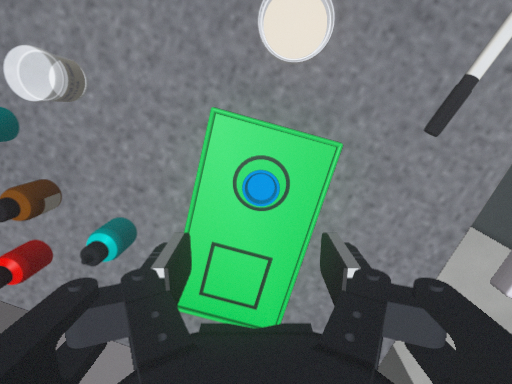

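The cup stands inside the ring at (260,188), measured at (442.9, 140.1) mm. The jar is at (45,75), and the brown bottle at (30,198) stands among the red and turquoise ones. Jar next, gripped along a line that stays clear of the turquoise bottle.

```bash
python3 -m jog '[{"tx":100,"ty":-178,"tz":56,"spin":52,"grip":66},{"tx":100,"ty":-178,"tz":56,"spin":52,"grip":66},{"tx":100,"ty":-178,"tz":56,"spin":52,"grip":66},{"tx":100,"ty":-178,"tz":56,"spin":52,"grip":66},{"tx":100,"ty":-178,"tz":56,"spin":52,"grip":66},{"tx":100,"ty":-178,"tz":56,"spin":52,"grip":66},{"tx":100,"ty":-178,"tz":56,"spin":52,"grip":66},{"tx":100,"ty":-178,"tz":56,"spin":52,"grip":66}]' 25 |head -1
python3 -m jog '[{"tx":0,"ty":0,"tz":0,"spin":0,"grip":66},{"tx":0,"ty":0,"tz":0,"spin":0,"grip":66},{"tx":0,"ty":0,"tz":0,"spin":0,"grip":66}]' |head -1
python3 - <<'E'
from h import *
s=bot.get_state();c=cam('wrist',s);p,d=bot.capture('wrist');cv2.imwrite('pics/w8.png',p)
H,Sa,V=[x.astype(int) for x in cv2.split(cv2.cvtColor(p,cv2.COLOR_BGR2HSV))]
for a,ce,mm in blobs((V>165)&(Sa<45),600):
    cs,_=cv2.findContours(mm.astype('uint8'),0,1);w=ray(c,cs[0][:,0],.048)[:,:2].astype('float32')*1000
    print(a,ce.round(),np.round(np.hstack(cv2.minEnclosingCircle(w)),1))
E
python3 st.py; python3 go.py 652 118 96 -120
```

```text
time: 17.0
time: 17.25
3102 [249. 224.] [648.7 115.1  25.6]
4911 [ 30. 264.] [809.   65.2  60.3]
1010 [106. 363.] [814.1 162.3  31.7]
t 17.3 J [  9.8  30.4  -5.1  52.5   0.5 -50.1] pos [0.6396 0.1126 0.1646] zax [ 0.034  0.014 -0.999] alpha -120.1 w 0.06605768899201904 ff 0.0 F [-0.2  0.6 -0.3]
tx ty tz [-7.3 -5.3 69. ] spin -0.1 len 70.0 J6 -50
```

View pics/w8.png

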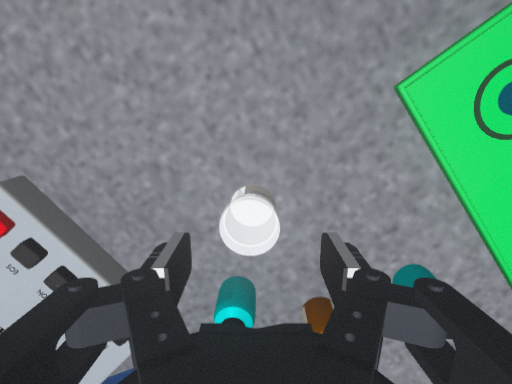

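The jar's lid is a disc at about (249.5,225), radius 30 px, with the body showing above it. The turquoise bottle is at (236,300) and the brown at (318,315). I'll cast the lid centre onto z = 48 mm.

```bash
python3 - <<'E'
from h import *
c=cam('wrist')
print(ray(c,[(249.5,225),(219.5,225),(279.5,225),(249.5,255)],.048).round(4)[:,:2])
E
python3 go.py 653 118 96 -120
```

```text
[[0.6497 0.1173]
 [0.6676 0.1072]
 [0.6319 0.1274]
 [0.6613 0.1371]]
tx ty tz [-7.8 -6.2 69. ] spin -0.1 len 70.0 J6 -50
```

```bash
python3 -m jog '[{"tx":-7,"ty":-4.5,"tz":30,"spin":0,"grip":66},{"tx":-7,"ty":-4.5,"tz":50,"spin":0,"grip":66},{"tx":-7,"ty":-4.5,"tz":64,"spin":0,"grip":66},{"tx":-7,"ty":-4.5,"tz":69,"spin":0,"grip":66},{"tx":-7,"ty":-4.5,"tz":69,"spin":0,"grip":66},{"tx":-7,"ty":-4.5,"tz":69,"spin":0,"grip":45},{"tx":-7,"ty":-4.5,"tz":69,"spin":0,"grip":38},{"tx":-7,"ty":-4.5,"tz":69,"spin":0,"grip":36}]' 25 |head -1
python3 -m jog '[{"tx":0,"ty":0,"tz":0,"spin":0,"grip":36},{"tx":0,"ty":0,"tz":0,"spin":0,"grip":36},{"tx":0,"ty":0,"tz":0,"spin":0,"grip":36},{"tx":0,"ty":0,"tz":0,"spin":0,"grip":36}]' 25 |head -1
python3 st.py; python3 go.py 430.5 251 170 -80
```

```text
time: 17.97
time: 18.3
t 18.3 J [ 10.1  34.7  -8.2  44.9   0.5 -49.7] pos [0.6509 0.1175 0.098 ] zax [ 0.037  0.015 -0.999] alpha -120.2 w 0.04177615815955224 ff 25.760597884655 F [ 0.  -0.1  5. ]
tx ty tz [ -5.3 257.1 -78.3] spin -40.2 len 269.0 J6 -50
```

```bash
python3 -m jog '[{"tx":1,"ty":3,"tz":-35,"spin":0,"grip":36},{"tx":2,"ty":3,"tz":-75,"spin":0,"grip":36},{"tx":3,"ty":4,"tz":-105,"spin":0,"grip":36},{"tx":-3,"ty":130,"tz":-105,"spin":0,"grip":36},{"tx":-3,"ty":130,"tz":-105,"spin":0,"grip":36},{"tx":-3,"ty":130,"tz":-105,"spin":0,"grip":36},{"tx":-3,"ty":130,"tz":-105,"spin":0,"grip":36}]' 25 |head -1
python3 -m jog '[{"tx":-2,"ty":126,"tz":0,"spin":0,"grip":36},{"tx":-2,"ty":126,"tz":0,"spin":0,"grip":36},{"tx":-2,"ty":126,"tz":0,"spin":0,"grip":36},{"tx":-2,"ty":126,"tz":0,"spin":0,"grip":36},{"tx":-2,"ty":126,"tz":0,"spin":0,"grip":36}]' |head -1
python3 st.py; python3 go.py 430.5 251 103 -120
```

```text
time: 18.88
time: 19.3
t 19.3 J [ 30.5  14.9 -25.2  47.8  -0.3 -29.5] pos [0.4254 0.2495 0.1956] zax [ 0.033  0.014 -0.999] alpha -119.9 w 0.04181157881787499 ff 25.782125294208527 F [-0.2 -0.3  0.2]
tx ty tz [ 0.4 -0.4 92.7] spin 0.1 len 93.0 J6 -30
```

```bash
python3 -m jog '[{"tx":0,"ty":0,"tz":35,"spin":0,"grip":36},{"tx":0,"ty":0,"tz":65,"spin":0,"grip":36},{"tx":0,"ty":0,"tz":82,"spin":0,"grip":36},{"tx":0,"ty":0,"tz":90,"spin":0,"grip":36},{"tx":0,"ty":0,"tz":92.5,"spin":0,"grip":36},{"tx":0,"ty":0,"tz":92.5,"spin":0,"grip":36},{"tx":0,"ty":0,"tz":92.5,"spin":0,"grip":36}]' 25
python3 -m jog '[{"tx":0,"ty":0,"tz":0,"spin":0,"grip":50},{"tx":0,"ty":0,"tz":0,"spin":0,"grip":56},{"tx":0,"ty":0,"tz":0,"spin":0,"grip":60},{"tx":0,"ty":0,"tz":-20,"spin":0,"grip":60},{"tx":0,"ty":0,"tz":-60,"spin":0,"grip":60},{"tx":0,"ty":0,"tz":-100,"spin":0,"grip":60},{"tx":0,"ty":0,"tz":-120,"spin":0,"grip":54},{"tx":0,"ty":0,"tz":-120,"spin":0,"grip":54}]' |head -1
python3 - <<'E'
from h import *
p,d=bot.capture('wrist');cv2.imwrite('pics/w9.png',p)
E
python3 st.py; python3 go.py 650 228 190 -45
```

```text
time: 19.88
eef_pos: [0.4321, 0.2504, 0.1041]
eef_rot: [[-0.503, -0.864, 0.036], [-0.864, 0.504, 0.015], [-0.032, -0.024, -0.999]]
force: [-0.4, -0.3, 0.2]
gripper_width: 0.0417
finger_force: 25.8
time: 20.55
t 20.6 J [ 30.4  13.3 -22.3  51.8  -0.3 -29.5] pos [0.4283 0.2496 0.2264] zax [ 0.041  0.018 -0.999] alpha -120.1 w 0.05427978588106856 ff 0.0 F [-0.6 -0.5 -1. ]
tx ty tz [ -89.3 -200.    44.9] spin -75.1 len 224.0 J6 -29
```

View pics/w9.png

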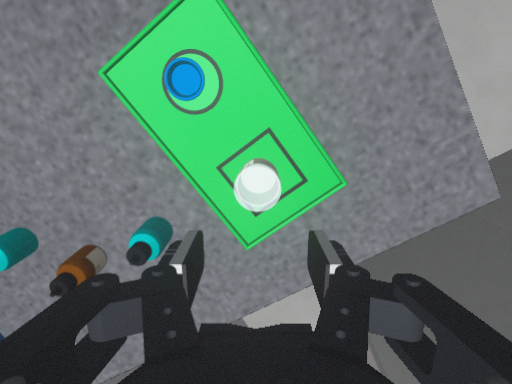

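The jar stands upright in the square at (259,185) and the cup is in its ring. The brown bottle is at (78,270), between the turquoise ones at (12,248) and (150,240). I'll go above the brown bottle now.

```bash
python3 -m jog '[{"tx":-89,"ty":-200,"tz":35,"spin":-56,"grip":54},{"tx":-89,"ty":-200,"tz":35,"spin":-56,"grip":54},{"tx":-89,"ty":-200,"tz":35,"spin":-56,"grip":54},{"tx":-89,"ty":-200,"tz":35,"spin":-56,"grip":54},{"tx":-89,"ty":-200,"tz":35,"spin":-56,"grip":54},{"tx":-89,"ty":-200,"tz":35,"spin":-56,"grip":54},{"tx":-89,"ty":-200,"tz":35,"spin":-56,"grip":54},{"tx":-89,"ty":-200,"tz":35,"spin":-56,"grip":54}]' 40 |head -1
python3 -m jog '[{"tx":0,"ty":0,"tz":0,"spin":-19,"grip":54},{"tx":0,"ty":0,"tz":0,"spin":-19,"grip":54},{"tx":0,"ty":0,"tz":0,"spin":-19,"grip":54},{"tx":0,"ty":0,"tz":0,"spin":-19,"grip":54},{"tx":0,"ty":0,"tz":0,"spin":-19,"grip":54},{"tx":0,"ty":0,"tz":0,"spin":-19,"grip":54}]' |head -1
python3 st.py; python3 go.py 650 228 92 -45
python3 - <<'E'
from h import *
p,d=bot.capture('wrist');cv2.imwrite('pics/w10.png',p)
E
```

```text
time: 21.27
time: 21.77
t 21.77 J [  19.2   32.3    3.2   58.9    0.1 -115.5] pos [0.6448 0.2252 0.1944] zax [ 0.033  0.014 -0.999] alpha -45.3 w 0.05371496434598102 ff 0.0 F [ 0.3 -0.4 -0.1]
tx ty tz [ -0.4  -0.4 102.4] spin -0.3 len 102.0 J6 -116
```

View pics/w10.png

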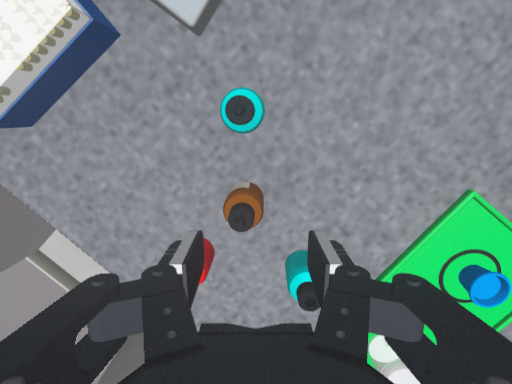

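The brown bottle is directly below at (242,210), its cap top at (240,217). Red (207,260) and turquoise (300,278) and (242,110) lie outside the fingers' path. I'll take the exact cap position from this view.

Run:
```python
from h import *
p=cv2.imread('pics/w10.png');c=cam('wrist')
V=cv2.cvtColor(p,cv2.COLOR_BGR2HSV)
m=np.zeros(p.shape[:2],bool);m[180:240,215:275]=1
H,S,v=[x.astype(int) for x in cv2.split(V)]
for n,mm in(('brown',m&(S>110)&(H<25)),('black',m&(v<70)&(S<110))):
    b=max(blobs(mm,5),key=lambda b:b[0]);ys,xs=np.nonzero(b[2]);print(n,b[0],b[1].round(1),xs.min(),xs.max(),ys.min(),ys.max())
cc=b[1]
for q,z in((cc,.060),((243.5,185+20),.045)):print(ray(c,[q],z)[0].round(4))
```

```text
brown 765 [245.4 201.3] 223 262 184 226
black 569 [241.  216.7] 228 253 203 231
[0.6508 0.239  0.06  ]
[0.6534 0.2352 0.045 ]
```

```bash
python3 - <<'E'
from h import *
c=cam('top');print(ray(c,[(170.3,165.2)],.065)[0].round(4),ray(c,[(174.5,169)],.024)[0].round(4))
c=cam('wrist');print(ray(c,[(241,216.7)],.065)[0].round(4),ray(c,[(243,205)],.048)[0].round(4))
E
python3 go.py 652 236 92 -45
```

```text
[0.6468 0.2355 0.065 ] [0.6468 0.2349 0.024 ]
[0.6517 0.2374 0.065 ] [0.6542 0.2347 0.048 ]
tx ty tz [ -4.8  -7.3 102.9] spin -0.3 len 103.0 J6 -116
```

```bash
python3 -m jog '[{"tx":-5.9,"ty":-6.5,"tz":30,"spin":0,"grip":54},{"tx":-5.9,"ty":-6.5,"tz":60,"spin":0,"grip":54},{"tx":-5.9,"ty":-6.5,"tz":85,"spin":0,"grip":54},{"tx":-5.9,"ty":-6.5,"tz":99,"spin":0,"grip":54},{"tx":-5.9,"ty":-6.5,"tz":103,"spin":0,"grip":54},{"tx":-5.9,"ty":-6.5,"tz":103,"spin":0,"grip":54},{"tx":-5.9,"ty":-6.5,"tz":103,"spin":0,"grip":38},{"tx":-5.9,"ty":-6.5,"tz":103,"spin":0,"grip":30}]' 40
python3 -m jog '[{"tx":0,"ty":0,"tz":0,"spin":0,"grip":28},{"tx":0,"ty":0,"tz":0,"spin":0,"grip":28},{"tx":0,"ty":0,"tz":0,"spin":0,"grip":28},{"tx":0,"ty":0,"tz":0,"spin":0,"grip":28}]' 40 |head -1
python3 st.py
python3 -m jog '[{"tx":0,"ty":4,"tz":-35,"spin":0,"grip":28},{"tx":0,"ty":4,"tz":-75,"spin":0,"grip":28},{"tx":0,"ty":4,"tz":-110,"spin":0,"grip":28},{"tx":0,"ty":4,"tz":-120,"spin":0,"grip":28},{"tx":0,"ty":4,"tz":-120,"spin":0,"grip":28}]' |head -1
python3 st.py; python3 go.py 446.5 -171.5 212 -68
python3 - <<'E'
from h import *
p,d=bot.capture('wrist');cv2.imwrite('pics/w11.png',p)
E
```

```text
time: 22.48
eef_pos: [0.6505, 0.236, 0.0944]
eef_rot: [[0.704, -0.709, 0.037], [-0.71, -0.704, 0.016], [0.015, -0.038, -0.999]]
force: [-0.4, 0.4, -0.0]
gripper_width: 0.0326
finger_force: 39.6
time: 22.82
t 22.82 J [  19.9   37.5   -3.3   47.     0.1 -114.9] pos [0.6504 0.236  0.0942] zax [ 0.037  0.016 -0.999] alpha -45.2 w 0.03267248737949403 ff 40.09629964828491 F [0.2 0.4 5.6]
time: 23.23
t 23.23 J [  19.7   31.4    5.    61.     0.1 -115.1] pos [0.6442 0.2317 0.2168] zax [ 0.042  0.017 -0.999] alpha -45.2 w 0.032302786969218455 ff 39.97692167758942 F [-0.4  1.  -1.8]
tx ty tz [145.8 426.6 -10.4] spin 22.8 len 451.0 J6 -115
```

View pics/w11.png

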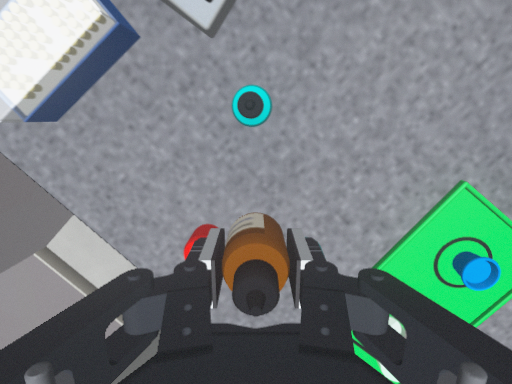

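The brown bottle is held upright and centred at (256,260), and the red one (205,240) and turquoise one (251,105) are undisturbed. I'll carry it to the yellow ring.

```bash
python3 -m jog '[{"tx":73,"ty":213,"tz":-5,"spin":0,"grip":28},{"tx":73,"ty":213,"tz":-5,"spin":0,"grip":28},{"tx":73,"ty":213,"tz":-5,"spin":0,"grip":28},{"tx":73,"ty":213,"tz":-5,"spin":0,"grip":28},{"tx":73,"ty":213,"tz":-5,"spin":0,"grip":28},{"tx":73,"ty":213,"tz":-5,"spin":0,"grip":28}]' |head -1
python3 -m jog '[{"tx":73,"ty":213,"tz":-5,"spin":22.8,"grip":28},{"tx":73,"ty":213,"tz":-5,"spin":22.8,"grip":28},{"tx":73,"ty":213,"tz":-5,"spin":22.8,"grip":28},{"tx":73,"ty":213,"tz":-5,"spin":22.8,"grip":28},{"tx":73,"ty":213,"tz":-5,"spin":22.8,"grip":28},{"tx":73,"ty":213,"tz":-5,"spin":22.8,"grip":28},{"tx":73,"ty":213,"tz":-5,"spin":22.8,"grip":28},{"tx":73,"ty":213,"tz":-5,"spin":22.8,"grip":28}]' |head -1
python3 st.py; python3 go.py 445.5 -171.4 99 -68
```

```text
time: 23.78
time: 24.45
t 24.45 J [ -22.2   13.   -25.9   49.9    1.5 -134.1] pos [ 0.4412 -0.1729  0.2076] zax [ 0.031  0.017 -0.999] alpha -68.1 w 0.032366550987933874 ff 40.19251227378845 F [0.5 0.9 0.2]
tx ty tz [  0.8   1.1 108.6] spin -0.1 len 109.0 J6 -134
```

```bash
python3 -m jog '[{"tx":0,"ty":0.5,"tz":35,"spin":0,"grip":28},{"tx":1,"ty":1,"tz":70,"spin":0,"grip":28},{"tx":1,"ty":1,"tz":92,"spin":0,"grip":28},{"tx":1,"ty":1,"tz":104,"spin":0,"grip":28},{"tx":1,"ty":1,"tz":108,"spin":0,"grip":28},{"tx":1,"ty":1,"tz":108.5,"spin":0,"grip":28},{"tx":1,"ty":1,"tz":108.5,"spin":0,"grip":28}]'
python3 -m jog '[{"tx":0,"ty":0,"tz":0,"spin":0,"grip":40},{"tx":0,"ty":0,"tz":0,"spin":0,"grip":46},{"tx":0,"ty":0,"tz":0,"spin":0,"grip":50},{"tx":0,"ty":0,"tz":-25,"spin":0,"grip":50},{"tx":0,"ty":0,"tz":-65,"spin":0,"grip":50},{"tx":0,"ty":0,"tz":-105,"spin":0,"grip":50},{"tx":0,"ty":0,"tz":-140,"spin":0,"grip":50},{"tx":0,"ty":0,"tz":-140,"spin":0,"grip":50}]' |head -1
python3 st.py
python3 - <<'E'
from h import *
p,d=bot.capture('wrist');cv2.imwrite('pics/w12.png',p)
E
```

```text
time: 25.03
eef_pos: [0.4465, -0.1717, 0.101]
eef_rot: [[0.376, -0.926, 0.034], [-0.926, -0.376, 0.015], [-0.001, -0.037, -0.999]]
force: [0.4, 0.3, -0.2]
gripper_width: 0.0324
finger_force: 40.1
time: 25.7
t 25.7 J [ -22.4   10.8  -22.    54.9    1.5 -134.4] pos [ 0.4449 -0.1763  0.2489] zax [ 0.048  0.009 -0.999] alpha -68.0 w 0.05009784983721381 ff 0.0 F [-0.8 -1.   0.8]
```

View pics/w12.png

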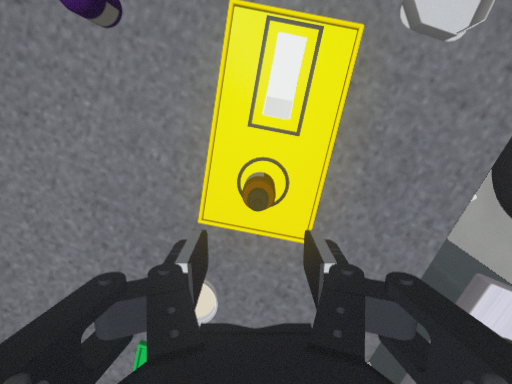

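The bottle stands upright with its foot in the ring centred at (263,182), the slides are inside the oblong, and the violet spare is standing at (98,8). I'll check the offsets numerically, and the spare's position from the top view.

Run:
```python
from h import *
c=cam('wrist');print('cap',ray(c,[(257,199)],.072)[0,:2].round(4),'ring',ray(c,[(263,182)],.004)[0,:2].round(4))
p,d=bot.capture('top');q=cv2.imread('pics/top0.png')
for im in(q,p):
    H,S,V=[x.astype(int) for x in cv2.split(cv2.cvtColor(im,cv2.COLOR_BGR2HSV))]
    print([b[1].round(1).tolist() for b in blobs((H>118)&(H<155)&(S>90),8)])
    g=cv2.cvtColor(im,cv2.COLOR_BGR2GRAY)
t=cam('top')
H,S,V=[x.astype(int) for x in cv2.split(cv2.cvtColor(p,cv2.COLOR_BGR2HSV))]
cv2.imwrite('pics/end.png',cv2.resize(p[120:300,120:440],(800,450),interpolation=2))
```

```text
cap [ 0.4473 -0.1704] ring [ 0.4435 -0.1715]
[[437.4, 100.5], [418.5, 105.5], [424.3, 114.8], [374.0, 160.1]]
[[437.3, 100.5], [417.9, 105.5], [424.4, 114.7], [374.1, 160.1]]
```

View pics/end.png

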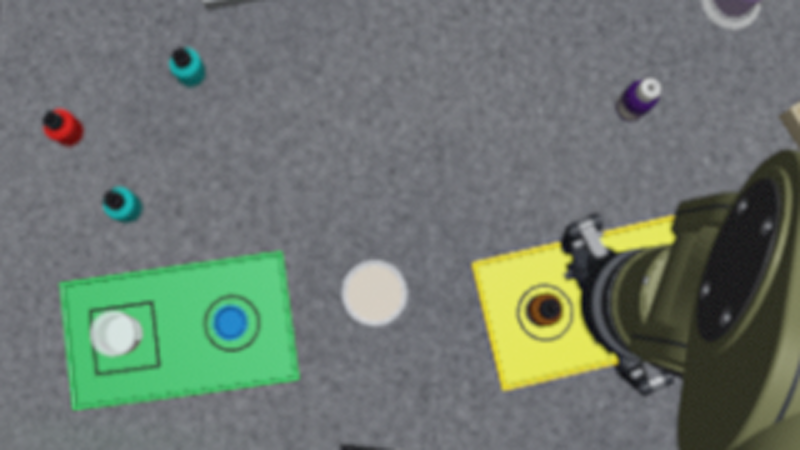

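The final top view shows all four items in their marks and the spare unmoved at (640,98). I'll check the jar, whose lid is shifted by parallax, and hand in if it's good.

Run:
```python
from h import *
t=cam('top');j=ray(t,[(116/2.5+120,333/2.5+120)],.052)[0,:2];print(j, np.linalg.norm(j-[.430,.251]))
if np.linalg.norm(j-[.430,.251])<.009: print(bot.finish_job())
```

```text
[0.43408954 0.24550921] 0.00684639026896065
the job is handed in; nothing more can be done
None
```

The job is handed in at about 26 s of the 104 s allowed: by the last camera checks all four items were upright or flat inside their marks, at most 7 mm off centre where measured (the slides by eye), and the violet spare had not moved.

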